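Slide the open flask under the hot-water spout

TASK

The open blue flask is to be filled next: push it gently across the counter with the fingertips until its mouth is right under the hot-water spout, and leave it standing there. It is tall and narrow, so make it slide upright all the way: do not rock or tip it, and do not grip or lift it. Leave the capped red flask and everything else on the counter where they are.

Things in the scene. Friction and masses are not known exactly. Their poses are not given: they have to be found in the camera images.
- blue_flask: open blue vacuum flask with a steel neck, loose and upright: round body 66 mm in diameter up to 184 mm, neck 41 mm in diameter up to the mouth at 235 mm; 0.3 to 0.5 kg. Origin at the centre of its underside, z up. Friction on the counter 0.5 to 0.7: it slides if pushed lower than about 40 mm above the counter (1.5 to 3.5 N) and tips if pushed much higher. Press it with less than 15 N
- blue_mouth (a point): centre of the blue flask's open mouth (opening 34 mm wide), 235 mm above its underside, on its axis
- spout (a point): outlet of the fixed hot-water font, 258 mm above the counter, pointing down (nozzle 20 mm in diameter), over the middle of a steel drip grille (170 x 150 mm) let in level with the counter, so a flask slides over it freely. The mouth passes under it with 23 mm to spare
- font: the fixed hot-water font. Origin on the counter straight below the spout; its x axis runs from there to the steel column (38 mm in diameter, 312 mm high, foot 68 mm in diameter), whose centre is 150 mm away. A level arm 28 mm thick joins column and nozzle 276 to 304 mm above the counter; a short red tap lever tops the column, highest point 344 mm
- red_flask: red vacuum flask of the same body with a black screw cap, 246 mm high, to be left alone; origin at the centre of its underside
- flask_cap: steel screw cap with a blue band (the blue flask's own), 48 mm in diameter and 32 mm high, lying in front of the robot between the flasks; leave alone; origin at the centre of its underside
- mug_left: white mug, 82 mm in diameter, 92 mm high, its handle to its +y, on the left; leave alone; origin at the centre of its underside
- mug_right: the same mug on the right; leave alone; origin at the centre of its underside
- sugar_jar: amber jar with a steel lid, 80 mm in diameter, 125 mm high, far left; leave alone; origin at the centre of its underside
- stirrers: black cup of wooden stirrers, 72 mm in diameter, 180 mm high with the sticks, far right; leave alone; origin at the centre of its underside

How it is judged:
By the outcome, as a careful person would: the job done as asked, in the order asked, and still so for the second after the job is handed in, with the robot touching nothing.
It also fails if it takes over 58 s, if anything falls off the work surface, if the arm or the gripper's body presses on something with over 40 N, if the wrist force passes 120 N, or if a joint passes its speed limit or range.

ROBOT

A 6-joint arm with a two-finger parallel gripper is mounted at the origin on the work surface. World frame = base frame: x ahead of the robot, y to its left, z up, the work surface at z = 0. Lengths are in m, angles in degrees, forces in N, time in s.
With the tool pointing down it reaches from about 0.375 to 0.9 m from the base axis. Payload 3.1 kg.
Tool frame: the origin (TCP) lies at the very end of the fingers, on their centre line; the grasp point (between the pads) lies 19 mm behind it; z points along the fingers, y is the line along which they close (so a half turn about z gives the same grasp; the last joint's range is limited). The gripper opens to 87 mm and grips with 3 to 60 N. Pads are 19 mm wide; open, the fingers measure 117 mm over their backs; the gripper's body (75 mm by 190 mm) begins 51 mm behind the grasp point.
Start: joints at [-10.227, 30.224, 82.088, -0, 67.689, -10.227], TCP at [0.625, 0, 0.223] pointing down, gripper open.
Joint ranges: [-176.69, 176.69], [-43.24, 126.21], [12.49, 139.97], [-82, 262], [0, 151.66], [-163.58, 163.58]. Speed limits (degrees/s): [159.86, 159.86, 180, 180, 180, 180].

INTERFACE

Orientations are given as a 3x3 rotation matrix whose columns are the frame's x, y, z axes.
In Python, from rig import bot gives the robot as it stands.
- The arm moves only by the tool move_arm, never from a script. Its argument "increments" is a list of rows, each an object with "xyz": the shift along the tool's x, y, z in mm, a list of three; "roll": the turn about the tool's z in rad; "grip": the opening in per cent of the stroke, from 0 (shut) to 100 (fully open). A call has 1 to 5 rows; each row shifts and turns the commanded pose from where the row before left it, along the tool's axes as they then stand; what a row does not reach is not made up. A row lasts 1/12 s, in which the tool goes at most 41.7 mm and 7.16 degrees, less where a joint would pass 70% of its speed; a pose out of reach is approached as far as the arm can. A call is refused whole if a number of a shift passes 41.7 or a number of a turn 0.125, either way. A call with a gripper value outside its range is refused whole. The fingers move at their own pace and stop on an object; the grip force is fixed at half the most. Time passes only in rows, so rows that do not move let the fingers close. It gives the time, the measured TCP pose, the force, the opening and the grip force at its end, in the units of the state.
- bot.read_state(): the state, without advancing time (a new reading comes with each control period).
- bot.capture(name): name is "scene" or "side" or "wrist"; returns (picture, depth): 384x512x3 uint8, red, green, blue; 384x512 float32, m along the optical axis (not along the pixel's ray), 0 where there is no reading.
- bot.camera_model(name): a dict with "intrinsics" (3x3 intrinsics, pixels), "rvec" (rotation vector, rad) and "tvec" (3), from world to camera coordinates, as OpenCV has them; the wrist camera has in their place "tool_from_camera" (4x4, takes a point from camera to tool coordinates, whose origin is the TCP and whose axes are the flange's). Camera axes: x right, y down, z forward; pixel columns grow to the right and rows downward; lengths in m; the calibration is good to about 2 mm. A picture is of the moment at which its call begins: read the wrist's pose just before it. camera_model takes no time and is no camera call.
- bot.hand_in(): hands the job in; it is judged then, once.
Trained networks look in the newest picture that a camera, given by its name, has taken for a name from the list of things; names that differ only in an ending like _2 or _b are one class to them, and where a whole thing is asked for, a point or a joint stands for the part that bears it (a point fixed in the world has none). Each returns a list of dicts, best first, with "conf" (0 to 1); they miss things now and then, are a little off and sometimes report something else, mostly with a low value. They report only what shows in the picture. A call takes as long as a camera call.
- bot.spot_in(label, camera): "at" ([x, y, z] in m, in the coordinates of the camera as it stood for that picture, good to about 4 mm: the middle of the surface that is visible of it).
- bot.trace(label, camera): "mask" (384x512 bool, what is visible of it).
The state is a dict: "time_s": time; "joint_positions": joint angles; "qvel": joint speeds; "tau": joint torques, N m; "position": TCP position; "tcp_rot": TCP orientation; "force": force on the tool from outside, world axes, zero at the start; "moment": the same for the moment, N m; "opening": opening from 0.0 (shut) to 1.0 (fully open); "grasp_force": force on a finger pad.
Only numpy, scipy, OpenCV 4.12 (cv2) and the standard library are available. Lean on these libraries where they do the work, as an engineer would, in place of code of your own. Each camera call takes 0.05 s, during which the arm holds its last target. There are 200 camera calls.

## Working session

There is one attempt and no reset: what is moved stays moved. The work goes in short steps, Python scripts to look and compute and a tool call to move; the robot and the scene stay as the last step left them, time stands still between calls to the robot, and variables do not carry over. Pictures are saved under pics/ and viewed, at most 10 in all, crops included, and the job is handed in when it is done.

Besides the shell and the picture viewer there is one more tool, called after ">>>" as name([rows], argument=value, ...), one row to a line, values as JSON. move_arm: Moves the arm, as the interface text tells. Its arguments: {"type":"object","properties":{"increments":{"type":"array"}},"required":["increments"]}

```bash
mkdir -p pics; cat > h.py <<'E'
import numpy as np, cv2
from rig import bot
def cam(n):
    m=bot.camera_model(n); K=np.array(m["intrinsics"])
    if n=="wrist":
        s=bot.read_state(); T=np.eye(4); T[:3,:3]=s["tcp_rot"]; T[:3,3]=s["position"]
        return K, T@np.array(m["tool_from_camera"])
    R=cv2.Rodrigues(np.array(m["rvec"],float))[0]; T=np.eye(4); T[:3,:3]=R.T; T[:3,3]=-R.T@np.array(m["tvec"]).ravel()
    return K,T
def cloud(K,T,d,mask):
    v,u=np.nonzero(mask&(d>0)); z=d[v,u]
    P=np.c_[(u-K[0,2])*z/K[0,0],(v-K[1,2])*z/K[1,1],z]
    return P@T[:3,:3].T+T[:3,3]
def circ(P):
    from scipy.optimize import least_squares
    x,y=P[:,0],P[:,1]; f=lambda p:np.hypot(x-p[0],y-p[1])-p[2]
    r=least_squares(f,[x.mean(),y.mean(),.03],loss='soft_l1',f_scale=.002); return r.x
E
python3 - <<'E'
from h import *
s=bot.read_state(); print(s["tcp_rot"],s["time_s"],s["position"])
for n in("scene","side"):
    K,T=cam(n); p,d=bot.capture(n); cv2.imwrite(f"pics/{n}0.png",p[...,::-1]); print(n,T[:3,3].round(3),T[:3,2].round(2))
    for l in("blue_flask","font","red_flask","flask_cap","mug_left","sugar_jar","stirrers"):
        for r in bot.trace(l,n)[:2]:
            P=cloud(K,T,d,r["mask"]); print(l,round(r["conf"],2),len(P),np.percentile(P,[2,50,98],axis=0).round(3).tolist() if len(P) else '')
E
```

```text
[[-1.12157159e-05  9.99997721e-01 -2.13506021e-03]
 [ 9.99999938e-01  1.19661375e-05  3.51463173e-04]
 [ 3.51487921e-04 -2.13505614e-03 -9.99997659e-01]] 0.0 [6.24270293e-01 1.50769538e-04 2.21569543e-01]
scene [ 1.003 -0.756  0.88 ] [-0.37  0.67 -0.64]
blue_flask 0.65 257 [[0.434, 0.182, -0.0], [0.47, 0.191, 0.033], [0.494, 0.215, 0.142]]
font 0.68 4111 [[0.529, -0.115, -0.003], [0.673, -0.079, 0.008], [0.77, 0.021, 0.326]]
font 0.55 210 [[0.415, 0.0, -0.002], [0.446, 0.016, 0.027], [0.464, 0.063, 0.033]]
red_flask 0.69 1863 [[0.498, -0.274, 0.005], [0.534, -0.26, 0.15], [0.549, -0.224, 0.246]]
red_flask 0.65 4040 [[0.527, -0.117, -0.003], [0.669, -0.079, 0.005], [0.77, 0.02, 0.327]]
flask_cap 0.7 197 [[0.423, 0.0, 0.001], [0.447, 0.015, 0.028], [0.464, 0.042, 0.033]]
mug_left 0.56 605 [[0.568, 0.397, 0.001], [0.611, 0.418, 0.063], [0.671, 0.55, 0.093]]
sugar_jar 0.8 843 [[0.68, 0.244, 0.008], [0.72, 0.256, 0.084], [0.752, 0.307, 0.126]]
stirrers 0.92 1164 [[0.698, -0.301, 0.008], [0.736, -0.274, 0.081], [0.764, -0.235, 0.171]]
side [ 0.292 -0.936  0.793] [ 0.24  0.81 -0.53]
blue_flask 0.96 1244 [[0.425, 0.183, 0.003], [0.453, 0.192, 0.127], [0.486, 0.233, 0.231]]
font 0.77 3190 [[0.521, -0.122, -0.003], [0.721, -0.082, 0.116], [0.769, 0.034, 0.325]]
font 0.25 581 [[0.67, 0.243, -0.0], [0.693, 0.255, 0.057], [0.744, 0.292, 0.125]]
red_flask 0.89 2227 [[0.481, -0.275, 0.008], [0.505, -0.265, 0.145], [0.54, -0.232, 0.246]]
flask_cap 0.6 224 [[0.414, -0.0, 0.001], [0.435, 0.01, 0.026], [0.458, 0.039, 0.033]]
flask_cap 0.35 2184 [[0.481, -0.275, 0.007], [0.505, -0.265, 0.146], [0.537, -0.233, 0.245]]
sugar_jar 0.6 577 [[0.67, 0.242, 0.002], [0.693, 0.255, 0.058], [0.742, 0.292, 0.125]]
stirrers 0.87 1188 [[0.695, -0.302, -0.001], [0.719, -0.28, 0.077], [0.761, -0.236, 0.167]]
```

```bash
python3 - <<'E'
from h import *
for n in("scene","side"):
    K,T=cam(n); p,d=bot.capture(n)
    for l in("blue_flask","red_flask","font"):
        r=bot.trace(l,n)
        if not r: print(n,l,'none');continue
        P=cloud(K,T,d,cv2.erode(r[0]["mask"].astype(np.uint8),np.ones((2,2)))>0)
        if l!="font":
            Q=P[(P[:,2]>.02)&(P[:,2]<.175)]; print(n,l,len(Q),circ(Q).round(4))
            continue
        for a,b in((.03,.26),(.05,.25),(.285,.3),(.272,.302),(.255,.274),(.302,.35)):
            Q=P[(P[:,2]>a)&(P[:,2]<b)]
            if len(Q)>20: print(n,a,b,len(Q),Q.min(0).round(3),Q.max(0).round(3),circ(Q).round(4))
        g=P[abs(P[:,2])<.008]; print("grille",len(g),cv2.minAreaRect(g[:,:2].astype(np.float32)))
E
```

```text
scene blue_flask 106 [0.4617 0.2149 0.0304]
scene red_flask 972 [ 0.5156 -0.2404  0.0326]
scene 0.03 0.26 855 [ 0.486 -0.252  0.03 ] [0.771 0.197 0.26 ] [ 0.7515 -0.076   0.0189]
scene 0.05 0.25 742 [ 0.486 -0.252  0.05 ] [0.771 0.197 0.25 ] [ 0.7517 -0.0763  0.0186]
scene 0.285 0.3 346 [ 0.606 -0.097  0.285] [ 0.771 -0.053  0.3  ] [1.568  4.2919 4.456 ]
scene 0.272 0.302 522 [ 0.604 -0.097  0.272] [ 0.771 -0.047  0.302] [ -75.7557 -355.8666  363.9105]
scene 0.255 0.274 108 [ 0.603 -0.096  0.255] [ 0.77  -0.043  0.274] [0.7047 0.0093 0.1137]
scene 0.302 0.35 329 [ 0.612 -0.097  0.302] [ 0.77  -0.033  0.341] [ 0.7159 -0.0468  0.0516]
grille 1945 ((0.5867099761962891, 0.07339729368686676), (0.25537919998168945, 0.4684479236602783), 22.239736557006836)
side blue_flask 752 [0.4571 0.2165 0.0319]
side red_flask 1212 [ 0.5132 -0.241   0.0326]
side 0.03 0.26 904 [ 0.481 -0.237  0.03 ] [0.937 0.268 0.26 ] [0.8093 0.0844 0.1879]
side 0.05 0.25 784 [ 0.481 -0.237  0.05 ] [0.937 0.268 0.25 ] [0.81   0.0842 0.188 ]
side 0.285 0.3 377 [ 0.595 -0.098  0.285] [ 0.764 -0.042  0.3  ] [147.3641 660.5989 676.7626]
side 0.272 0.302 616 [ 0.592 -0.099  0.272] [ 0.764 -0.042  0.302] [ 370.2384 1584.3437 1626.9473]
side 0.255 0.274 125 [ 0.593 -0.099  0.255] [ 0.764 -0.05   0.274] [ 0.6053 -0.3379  0.2828]
side 0.302 0.35 209 [ 0.6   -0.097  0.302] [ 0.767 -0.038  0.34 ] [ 0.7019 -0.0434  0.0574]
grille 1005 ((0.7436147928237915, 0.09292010962963104), (0.5901802182197571, 0.2685031592845917), 55.17929458618164)
```

View pics/scene0.png

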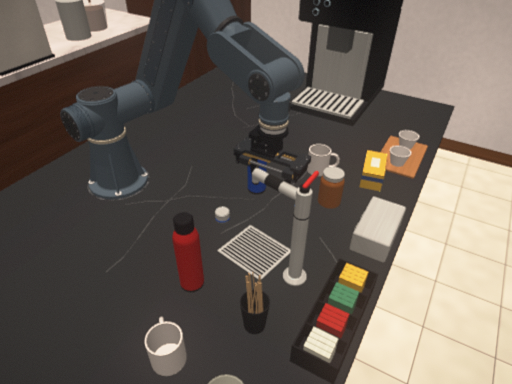

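View pics/side0.png

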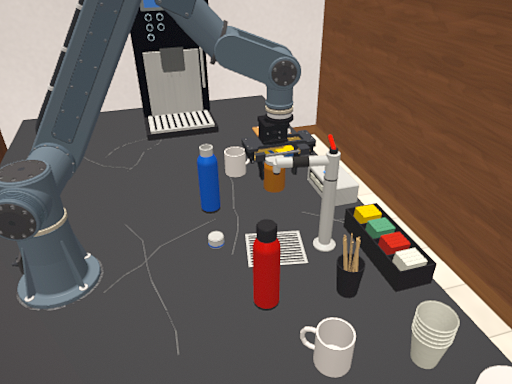

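The blue flask is at about (209,180) in the side view. The nozzle is at (277,165) over the grille, and the column is at (326,205). Next I'll refine the font position and check the gripper's real profile.

```bash
python3 - <<'E'
from h import *
s=bot.read_state(); Rt=np.array(s["tcp_rot"]); tp=np.array(s["position"])
for n in("scene","side","wrist"):
    K,T=cam(n); p,d=bot.capture(n)
    if n=="wrist":
        cv2.imwrite("pics/w0.png",p[...,::-1]); print("cam in tool",(np.array(bot.camera_model(n)["tool_from_camera"])).round(3).tolist())
    A=cloud(K,T,d,np.ones(d.shape,bool))
    L=(A-tp)@Rt
    for a in range(-180,10,15):
        Q=L[(L[:,2]>a/1e3)&(L[:,2]<a/1e3+.015)&(abs(L[:,0])<.13)&(abs(L[:,1])<.13)]
        if len(Q)>5: print(n,a,len(Q),(Q.min(0)*1e3).round().tolist(),(Q.max(0)*1e3).round().tolist())
    if n=="wrist": continue
    # column
    Q=A[(A[:,2]>.05)&(A[:,2]<.25)&(np.hypot(A[:,0]-.751,A[:,1]+.076)<.04)]; c=circ(Q); print("col",len(Q),c.round(4))
    F=A[(A[:,2]>.272)&(A[:,2]<.30)&(np.hypot(A[:,0]-.68,A[:,1]+.06)<.11)&(A[:,1]<-.02)]
    F=F[np.hypot(F[:,0]-c[0],F[:,1]-c[1])>.03]
    # visible side of level arm, radius 14
    from scipy.optimize import minimize_scalar
    f=lambda th:np.sum(np.minimum(abs(np.hypot((F[:,:2]-c[:2])@[-np.sin(th),np.cos(th)],F[:,2]-.29)-.014),.006))
    b=min((f(t),t) for t in np.arange(2.5,3.6,.005)); print("arm",len(F),b,(c[:2]+.15*np.array([np.cos(b[1]),np.sin(b[1])])).round(4))
    N=A[(A[:,2]>.258)&(A[:,2]<.275)&(np.hypot(A[:,0]-.605,A[:,1]+.04)<.03)]
    if len(N)>5: print("noz",len(N),N.mean(0).round(4))
    # grille slots: bright pixels on counter
    G=A; v=p.reshape(-1,3).min(1)[(d>0).ravel()]
    m=(v>110)&(abs(G[:,2])<.008)&(np.hypot(G[:,0]-.605,G[:,1]+.045)<.13)&(np.hypot(G[:,0]-.751,G[:,1]+.076)>.05)
    print("grille",m.sum(),cv2.minAreaRect(G[m][:,:2].astype(np.float32)))
E
```

```text
scene -180 271 [-40.0, -50.0, -180.0] [27.0, 38.0, -165.0]
scene -165 72 [-39.0, -46.0, -165.0] [1.0, 18.0, -150.0]
scene -150 144 [-27.0, -48.0, -150.0] [25.0, 20.0, -135.0]
scene -135 178 [-26.0, -49.0, -135.0] [25.0, 18.0, -120.0]
scene -120 767 [-79.0, -95.0, -120.0] [38.0, 130.0, -105.0]
scene -105 408 [-89.0, -90.0, -105.0] [37.0, 130.0, -90.0]
scene -90 662 [-97.0, -84.0, -90.0] [34.0, 130.0, -75.0]
scene -75 308 [-98.0, -84.0, -75.0] [38.0, 130.0, -60.0]
scene -60 109 [-96.0, -57.0, -60.0] [8.0, 130.0, -45.0]
scene -45 74 [-96.0, -57.0, -45.0] [11.0, 130.0, -30.0]
scene -30 32 [-97.0, -54.0, -30.0] [10.0, 130.0, -15.0]
scene -15 30 [-97.0, 109.0, -15.0] [-83.0, 130.0, -1.0]
scene 0 28 [-97.0, 111.0, 0.0] [-86.0, 130.0, 15.0]
col 794 [ 0.7516 -0.0763  0.0186]
arm 320 (np.float64(0.4866528665171814), np.float64(2.9399999999999906)) [ 0.6046 -0.0463]
noz 31 [ 0.6078 -0.0536  0.2664]
grille 1495 ((0.604801595211029, -0.04485368728637695), (0.15702421963214874, 0.17458267509937286), 78.38631439208984)
side -180 269 [-41.0, -53.0, -180.0] [34.0, 35.0, -165.0]
side -165 107 [-39.0, 
[... 912 characters left out ...]
7280731201172)
cam in tool [[-0.001, -0.97, -0.243, 0.067], [1.0, -0.001, 0.0, -0.0], [-0.0, -0.243, 0.97, -0.162], [0.0, 0.0, 0.0, 1.0]]
wrist -135 1014 [25.0, -40.0, -121.0] [27.0, 17.0, -120.0]
wrist -120 31485 [17.0, -52.0, -120.0] [28.0, 48.0, -105.0]
wrist -105 15343 [-4.0, -63.0, -105.0] [39.0, 61.0, -90.0]
wrist -90 19186 [-19.0, -72.0, -90.0] [39.0, 67.0, -75.0]
wrist -75 1764 [-21.0, -73.0, -75.0] [38.0, 67.0, -60.0]
wrist -60 2131 [-11.0, -56.0, -60.0] [12.0, 56.0, -45.0]
wrist -45 481 [-10.0, -54.0, -45.0] [12.0, 53.0, -30.0]
wrist -30 718 [-9.0, -54.0, -30.0] [12.0, 54.0, -15.0]
wrist -15 686 [-0.0, -53.0, -15.0] [12.0, 53.0, -0.0]
wrist 0 18 [-1.0, -52.0, 0.0] [12.0, 51.0, 1.0]
```

View pics/w0.png

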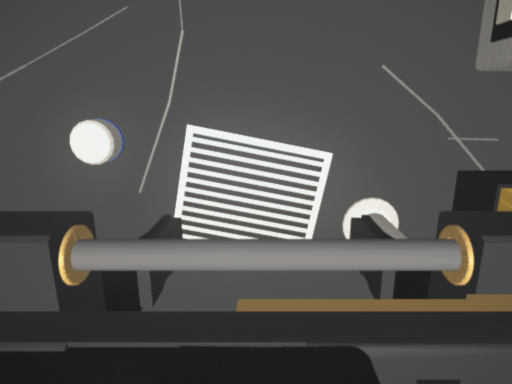

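The body is 75 mm thick starting about 65 mm behind the tip, so a vertical tool would hit the flask high up and tip it. The rows don't include tilt, so I'll see whether going past the reach limit gives it. I'd do this along the push azimuth (about -61°), out of the way of things.

>>> move_arm([
  {"xyz": [10, -35, 0], "roll": 0, "grip": 100},
  {"xyz": [10, -35, 0], "roll": 0, "grip": 60},
  {"xyz": [10, -35, 0], "roll": 0, "grip": 50},
  {"xyz": [10, -35, -10], "roll": 0, "grip": 50},
  {"xyz": [10, -20, -30], "roll": 0, "grip": 50},
])

```text
time_s: 1.77
position: [0.4571, 0.0511, 0.2589]
tcp_rot: [[0.0, 1.0, -0.015], [1.0, -0.0, 0.002], [0.002, -0.015, -1.0]]
force: [-0.2, -0.1, -0.1]
opening: 0.783
grasp_force: 0.0
```

>>> move_arm([
  {"xyz": [0, 0, -40], "roll": 0, "grip": 50},
  {"xyz": [0, 0, -40], "roll": 0, "grip": 50},
  {"xyz": [0, 0, -40], "roll": 0, "grip": 50},
  {"xyz": [0, 0, -40], "roll": 0, "grip": 50},
  {"xyz": [-40, 0, 0], "roll": 0, "grip": 50},
])

```text
time_s: 2.18
position: [0.4685, 0.0142, 0.4317]
tcp_rot: [[-0.009, 1.0, 0.019], [1.0, 0.009, 0.001], [0.0, 0.019, -1.0]]
force: [1.8, -0.5, -0.2]
opening: 0.508
grasp_force: 0.0
```

>>> move_arm([
  {"xyz": [-40, 0, 0], "roll": 0, "grip": 50},
  {"xyz": [-40, 0, 0], "roll": 0, "grip": 50},
  {"xyz": [-40, 0, 0], "roll": 0, "grip": 50},
  {"xyz": [-40, 0, 0], "roll": 0, "grip": 50},
  {"xyz": [-40, 0, 0], "roll": 0, "grip": 50},
])

```text
time_s: 2.6
position: [0.4645, -0.1917, 0.4229]
tcp_rot: [[-0.0, 1.0, 0.001], [1.0, 0.0, -0.0], [-0.0, 0.001, -1.0]]
force: [1.2, -0.6, -0.3]
opening: 0.503
grasp_force: 0.0
```

>>> move_arm([
  {"xyz": [-38, -16, 0], "roll": 0, "grip": 50},
  {"xyz": [-38, -16, 0], "roll": 0, "grip": 50},
  {"xyz": [-38, -16, 0], "roll": 0, "grip": 50},
  {"xyz": [-38, -16, 0], "roll": 0, "grip": 50},
  {"xyz": [-38, -16, 0], "roll": 0, "grip": 50},
])

```text
time_s: 3.02
position: [0.3838, -0.3816, 0.4227]
tcp_rot: [[0.0, 1.0, 0.0], [1.0, -0.0, -0.0], [-0.0, 0.0, -1.0]]
force: [0.6, 0.1, -0.2]
opening: 0.497
grasp_force: 0.0
```

>>> move_arm([
  {"xyz": [-38, -16, 0], "roll": 0, "grip": 50},
  {"xyz": [-38, -16, 0], "roll": 0, "grip": 50},
  {"xyz": [-38, -16, 0], "roll": 0, "grip": 50},
  {"xyz": [-38, -16, 0], "roll": 0, "grip": 50},
  {"xyz": [0, 0, 0], "roll": -0.1, "grip": 50},
])

```text
time_s: 3.43
position: [0.3169, -0.539, 0.4208]
tcp_rot: [[-0.094, 0.996, -0.003], [0.996, 0.094, -0.003], [-0.003, -0.003, -1.0]]
force: [-0.0, 0.0, -0.5]
opening: 0.494
grasp_force: 0.0
```

>>> move_arm([
  {"xyz": [0, 0, 0], "roll": -0.1, "grip": 50},
  {"xyz": [0, 0, 0], "roll": -0.1, "grip": 50},
  {"xyz": [0, 0, 0], "roll": -0.1, "grip": 50},
  {"xyz": [0, 0, 0], "roll": -0.1, "grip": 50},
  {"xyz": [-40, 0, 0], "roll": 0, "grip": 50},
])

```text
time_s: 3.85
position: [0.3373, -0.5596, 0.4214]
tcp_rot: [[-0.482, 0.876, -0.005], [0.876, 0.482, 0.012], [0.013, 0.001, -1.0]]
force: [1.1, -0.7, -0.3]
opening: 0.501
grasp_force: 0.0
```

>>> move_arm([
  {"xyz": [-41, 0, 0], "roll": 0, "grip": 50},
  {"xyz": [-41, 0, 0], "roll": 0, "grip": 50},
  {"xyz": [-41, 0, 0], "roll": 0, "grip": 50},
  {"xyz": [-41, 0, 0], "roll": 0, "grip": 50},
  {"xyz": [-41, 0, 0], "roll": 0, "grip": 50},
])

```text
time_s: 4.27
position: [0.4342, -0.7396, 0.4209]
tcp_rot: [[-0.479, 0.878, 0.002], [0.878, 0.479, -0.003], [-0.003, 0.0, -1.0]]
force: [1.0, -1.7, 1.1]
opening: 0.501
grasp_force: 0.0
```

>>> move_arm([
  {"xyz": [-41, 0, 0], "roll": 0, "grip": 50},
  {"xyz": [-41, 0, 0], "roll": 0, "grip": 50},
  {"xyz": [-41, 0, 0], "roll": 0, "grip": 50},
])

```text
time_s: 4.52
position: [0.4526, -0.7782, 0.3796]
tcp_rot: [[-0.478, 0.878, 0.032], [0.876, 0.479, -0.054], [-0.063, 0.003, -0.998]]
force: [0.3, -0.3, -0.4]
opening: 0.499
grasp_force: 0.0
```

It works: the tool is starting to lean outward. I'll keep going.

>>> move_arm([
  {"xyz": [-41, 0, 0], "roll": 0, "grip": 50},
  {"xyz": [-41, 0, 0], "roll": 0, "grip": 50},
  {"xyz": [-41, 0, 0], "roll": 0, "grip": 50},
  {"xyz": [-41, 0, 0], "roll": 0, "grip": 50},
  {"xyz": [-41, 0, 0], "roll": 0, "grip": 50},
])

```text
time_s: 4.93
position: [0.4771, -0.83, 0.343]
tcp_rot: [[-0.47, 0.877, 0.095], [0.862, 0.48, -0.164], [-0.19, 0.005, -0.982]]
force: [-0.2, 0.2, 0.0]
opening: 0.499
grasp_force: 0.0
```

```bash
python3 -c "
from h import *
s=bot.read_state(); print(np.round(s['joint_positions'],1), np.round(s['position'],3))"
```

```text
[-67.2  55.8  12.6   1.4 100.8 -95.5] [ 0.477 -0.83   0.343]
```

>>> move_arm([
  {"xyz": [-41, 0, 0], "roll": 0, "grip": 50},
  {"xyz": [-41, 0, 0], "roll": 0, "grip": 50},
  {"xyz": [-41, 0, 0], "roll": 0, "grip": 50},
  {"xyz": [-41, 0, 0], "roll": 0, "grip": 50},
  {"xyz": [-41, 0, 0], "roll": 0, "grip": 50},
])

```text
time_s: 5.35
position: [0.4969, -0.8726, 0.3326]
tcp_rot: [[-0.454, 0.877, 0.158], [0.833, 0.48, -0.274], [-0.316, 0.007, -0.949]]
force: [0.7, -0.1, 0.1]
opening: 0.5
grasp_force: 0.0
```

>>> move_arm([
  {"xyz": [-35, 0, -20], "roll": 0, "grip": 50},
  {"xyz": [-35, 0, -20], "roll": 0, "grip": 50},
  {"xyz": [-35, 0, -20], "roll": 0, "grip": 50},
  {"xyz": [-35, 0, -20], "roll": 0, "grip": 50},
  {"xyz": [-35, 0, -20], "roll": 0, "grip": 50},
])

```text
time_s: 5.77
position: [0.492, -0.8699, 0.4364]
tcp_rot: [[-0.431, 0.877, 0.214], [0.793, 0.481, -0.373], [-0.43, 0.009, -0.903]]
force: [0.3, 0.2, 0.5]
opening: 0.502
grasp_force: 0.0
```

>>> move_arm([
  {"xyz": [-41, 0, 0], "roll": 0, "grip": 50},
  {"xyz": [-41, 0, 0], "roll": 0, "grip": 50},
  {"xyz": [-41, 0, 0], "roll": 0, "grip": 50},
  {"xyz": [-41, 0, 0], "roll": 0, "grip": 50},
  {"xyz": [-41, 0, 0], "roll": 0, "grip": 50},
])

```text
time_s: 6.18
position: [0.5063, -0.901, 0.4579]
tcp_rot: [[-0.399, 0.876, 0.27], [0.737, 0.482, -0.473], [-0.545, 0.01, -0.838]]
force: [-0.0, -0.3, 0.2]
opening: 0.498
grasp_force: 0.0
```

>>> move_arm([
  {"xyz": [-35, 0, 20], "roll": 0, "grip": 50},
  {"xyz": [-35, 0, 20], "roll": 0, "grip": 50},
  {"xyz": [-35, 0, 20], "roll": 0, "grip": 50},
  {"xyz": [-35, 0, 20], "roll": 0, "grip": 50},
  {"xyz": [-35, 0, 20], "roll": 0, "grip": 50},
])

```text
time_s: 6.6
position: [0.5341, -0.954, 0.4132]
tcp_rot: [[-0.364, 0.876, 0.317], [0.676, 0.482, -0.557], [-0.641, 0.012, -0.768]]
force: [1.7, 0.3, -0.2]
opening: 0.5
grasp_force: 0.0
```

Tilt is now 40° along azimuth -60°, as wanted. I'll bring it back over the counter, staying high.

>>> move_arm([
  {"xyz": [28, 7, -28], "roll": 0, "grip": 50},
  {"xyz": [28, 7, -28], "roll": 0, "grip": 50},
  {"xyz": [28, 7, -28], "roll": 0, "grip": 50},
  {"xyz": [28, 7, -28], "roll": 0, "grip": 50},
  {"xyz": [28, 7, -28], "roll": 0, "grip": 50},
])

```text
time_s: 7.02
position: [0.4725, -0.7735, 0.4327]
tcp_rot: [[-0.364, 0.876, 0.317], [0.676, 0.482, -0.558], [-0.641, 0.012, -0.767]]
force: [0.4, -0.1, 0.7]
opening: 0.496
grasp_force: 0.0
```

>>> move_arm([
  {"xyz": [28, 7, -28], "roll": 0, "grip": 50},
  {"xyz": [28, 7, -28], "roll": 0, "grip": 50},
  {"xyz": [28, 7, -28], "roll": 0, "grip": 50},
  {"xyz": [28, 7, -28], "roll": 0, "grip": 50},
  {"xyz": [28, 7, -28], "roll": 0, "grip": 50},
])

```text
time_s: 7.43
position: [0.4078, -0.5838, 0.4515]
tcp_rot: [[-0.363, 0.876, 0.317], [0.675, 0.482, -0.558], [-0.642, 0.012, -0.767]]
force: [0.0, -0.1, 0.5]
opening: 0.503
grasp_force: 0.0
```

>>> move_arm([
  {"xyz": [26, 18, -21], "roll": 0, "grip": 50},
  {"xyz": [26, 18, -21], "roll": 0, "grip": 50},
  {"xyz": [26, 18, -21], "roll": 0, "grip": 50},
  {"xyz": [26, 18, -21], "roll": 0, "grip": 50},
  {"xyz": [26, 18, -21], "roll": 0, "grip": 50},
])

```text
time_s: 7.85
position: [0.4063, -0.3943, 0.4501]
tcp_rot: [[-0.362, 0.876, 0.318], [0.676, 0.482, -0.558], [-0.642, 0.013, -0.767]]
force: [0.4, 0.8, 0.4]
opening: 0.498
grasp_force: 0.0
```

>>> move_arm([
  {"xyz": [26, 18, -21], "roll": 0, "grip": 50},
  {"xyz": [26, 18, -21], "roll": 0, "grip": 50},
  {"xyz": [26, 18, -21], "roll": 0, "grip": 50},
  {"xyz": [26, 18, -21], "roll": 0, "grip": 50},
  {"xyz": [26, 18, -21], "roll": 0, "grip": 50},
])

```text
time_s: 8.27
position: [0.4045, -0.2046, 0.449]
tcp_rot: [[-0.361, 0.876, 0.319], [0.676, 0.481, -0.557], [-0.642, 0.015, -0.766]]
force: [1.1, 0.8, 0.7]
opening: 0.504
grasp_force: 0.0
```

```bash
python3 -c "
from h import *
s=bot.read_state(); print(np.round(s['joint_positions'],1), np.round(s['position'],3))"
```

```text
[-27.5  -7.9 106.8 -27.3  49.3 -43.8] [ 0.405 -0.205  0.449]
```

>>> move_arm([
  {"xyz": [26, 18, -21], "roll": 0, "grip": 50},
  {"xyz": [26, 18, -21], "roll": 0, "grip": 50},
  {"xyz": [26, 18, -21], "roll": 0, "grip": 50},
  {"xyz": [26, 18, -21], "roll": 0, "grip": 50},
  {"xyz": [26, 18, -21], "roll": 0, "grip": 50},
])

```text
time_s: 8.68
position: [0.403, -0.0142, 0.4476]
tcp_rot: [[-0.361, 0.876, 0.321], [0.678, 0.483, -0.554], [-0.64, 0.017, -0.768]]
force: [1.3, 0.4, -1.0]
opening: 0.495
grasp_force: 0.0
```

>>> move_arm([
  {"xyz": [26, 18, -21], "roll": 0, "grip": 50},
  {"xyz": [26, 18, -21], "roll": 0, "grip": 50},
  {"xyz": [26, 18, -21], "roll": 0, "grip": 50},
  {"xyz": [26, 18, -21], "roll": 0, "grip": 50},
  {"xyz": [26, 18, -21], "roll": 0, "grip": 50},
])

```text
time_s: 9.1
position: [0.4012, 0.1761, 0.4458]
tcp_rot: [[-0.363, 0.875, 0.32], [0.679, 0.484, -0.553], [-0.638, 0.016, -0.77]]
force: [0.9, -0.8, -0.3]
opening: 0.5
grasp_force: 0.0
```

>>> move_arm([
  {"xyz": [26, 18, -21], "roll": 0, "grip": 50},
  {"xyz": [26, 18, -21], "roll": 0, "grip": 50},
  {"xyz": [26, 18, -21], "roll": 0, "grip": 50},
  {"xyz": [26, 18, -21], "roll": 0, "grip": 50},
  {"xyz": [0, 0, 0], "roll": 0, "grip": 50},
])

```text
time_s: 9.52
position: [0.4009, 0.3319, 0.4428]
tcp_rot: [[-0.368, 0.873, 0.321], [0.679, 0.488, -0.549], [-0.635, 0.016, -0.772]]
force: [0.3, 0.1, -0.4]
opening: 0.499
grasp_force: 0.0
```

```bash
python3 - <<'E'
from h import *
s=bot.read_state(); print(np.round(s['joint_positions'],1), np.round(s['position'],4)); print(np.round(s['tcp_rot'],3))
for n in("scene","side"):
    K,T=cam(n); p,d=bot.capture(n); cv2.imwrite(f"pics/{n}1.png",p[...,::-1])
    r=bot.trace("blue_flask",n)
    if r:
        P=cloud(K,T,d,cv2.erode(r[0]["mask"].astype(np.uint8),np.ones((2,2)))>0)
        for a,b in((.02,.175),(.19,.233)):
            Q=P[(P[:,2]>a)&(P[:,2]<b)]; print(n,len(Q),circ(Q).round(4) if len(Q)>15 else '')
E
```

```text
[ 47.8  19.3  76.1 -37.6  96.7  18.5] [0.4009 0.3319 0.4428]
[[-0.368  0.873  0.321]
 [ 0.679  0.488 -0.549]
 [-0.635  0.016 -0.772]]
scene 459 [0.4604 0.2171 0.0321]
scene 226 [0.4614 0.2152 0.0206]
side 728 [0.4571 0.2167 0.0319]
side 234 [0.4567 0.2142 0.0206]
```

Flask to spout comes out the same from both cameras: (+0.1445, -0.263). Now I'll come down behind the flask.

>>> move_arm([
  {"xyz": [22, -1, 32], "roll": 0, "grip": 50},
  {"xyz": [22, -1, 32], "roll": 0, "grip": 50},
  {"xyz": [22, -1, 32], "roll": 0, "grip": 50},
  {"xyz": [22, -1, 32], "roll": 0, "grip": 50},
  {"xyz": [22, -1, 32], "roll": 0, "grip": 50},
])

```text
time_s: 10.13
position: [0.4063, 0.3071, 0.2499]
tcp_rot: [[-0.362, 0.877, 0.317], [0.68, 0.481, -0.554], [-0.638, 0.015, -0.77]]
force: [0.4, 0.0, -0.3]
opening: 0.499
grasp_force: 0.0
```

>>> move_arm([
  {"xyz": [22, -1, 32], "roll": 0, "grip": 50},
  {"xyz": [22, -1, 32], "roll": 0, "grip": 50},
  {"xyz": [22, -1, 32], "roll": 0, "grip": 50},
  {"xyz": [22, -1, 32], "roll": 0, "grip": 50},
  {"xyz": [0, 0, 0], "roll": 0, "grip": 50},
])

```text
time_s: 10.55
position: [0.4081, 0.2908, 0.089]
tcp_rot: [[-0.37, 0.878, 0.306], [0.674, 0.479, -0.562], [-0.64, -0.002, -0.768]]
force: [-1.0, -0.7, -0.1]
opening: 0.502
grasp_force: 0.0
```

```bash
python3 - <<'E'
from h import *
s=bot.read_state(); R=np.array(s['tcp_rot']);t=np.array(s['position'])
print(np.round(s['joint_positions'],1), t.round(4)); print(R.round(3))
u=np.cross(R[:,1],[0,0,1]);u/=np.linalg.norm(u)
g=np.array([.459-.085*u[0],.216-.085*u[1],.018]); print(u.round(3),g.round(4),"tool mm",((g-t)@R*1e3).round(1),"u step10",(10*u@R).round(2))
E
```

```text
[ 44.3  43.   99.6 -45.5  59.7  47.2] [0.4081 0.2908 0.089 ]
[[-0.37   0.878  0.306]
 [ 0.674  0.479 -0.562]
 [-0.64  -0.002 -0.768]]
[ 0.479 -0.878  0.   ] [0.4182 0.2906 0.018 ] tool mm [41.5  9.  57.8] u step10 [-7.68 -0.    6.4 ]
```

>>> move_arm([
  {"xyz": [15, 3, 20], "roll": 0, "grip": 50},
  {"xyz": [15, 3, 20], "roll": 0, "grip": 50},
  {"xyz": [8, 2, 12], "roll": 0, "grip": 50},
  {"xyz": [4, 1, 6], "roll": 0, "grip": 50},
  {"xyz": [0, 0, 0], "roll": 0, "grip": 50},
])

```text
time_s: 10.97
position: [0.4228, 0.2957, 0.0252]
tcp_rot: [[-0.363, 0.876, 0.316], [0.678, 0.481, -0.555], [-0.639, 0.013, -0.769]]
force: [-0.4, -0.1, 0.1]
opening: 0.502
grasp_force: 0.0
```

```bash
cat > st.py <<'E'
from h import *
s=bot.read_state(); R=np.array(s['tcp_rot']);t=np.array(s['position'])
u=np.cross(R[:,1],[0,0,1]);u/=np.linalg.norm(u); y=np.array([-u[1],u[0]])
print("t",s["time_s"],t.round(4),u.round(3),np.round(s["force"],1),"sp-tcp along/lat",((np.array([.6033,-.0465])-t[:2])@np.c_[u[:2],y]).round(4))
for n in("scene","side"):
    K,T=cam(n); p,d=bot.capture(n); cv2.imwrite(f"pics/{n}_{s['time_s']:.1f}.png",p[...,::-1])
    sp={"scene":[.6046,-.0463],"side":[.602,-.0467]}[n]
    r=bot.trace("blue_flask",n)
    if not r: print(n,"none");continue
    P=cloud(K,T,d,cv2.erode(r[0]["mask"].astype(np.uint8),np.ones((2,2)))>0)
    for a,b in((.02,.175),(.19,.233)):
        Q=P[(P[:,2]>a)&(P[:,2]<b)]
        if len(Q)>15: c=circ(Q); print(n,len(Q),c.round(4),"to spout along/lat mm",((sp-c[:2])@np.c_[u[:2],y]*1e3).round(1),"flask-tcp lat",((c[:2]-t[:2])@np.c_[u[:2],y]*1e3).round(1))
for h in(.018,): print("dz fix tool",(np.array([0,0,h-t[2]])@R*1e3).round(1),"y10",(10*np.r_[y,0]@R).round(1),"u10",(10*u@R).round(2))
E
python3 st.py
```

```text
t 10.9667 [0.4228 0.2957 0.0252] [ 0.482 -0.876  0.   ] [-0.4 -0.1  0.1] sp-tcp along/lat [ 0.3868 -0.0066]
scene 444 [0.4603 0.2175 0.0323] to spout along/lat mm [300.7  -0.5] flask-tcp lat [86.6 -4.8]
scene 197 [0.4607 0.2163 0.021 ] to spout along/lat mm [299.4  -0.3] flask-tcp lat [87.8 -5. ]
side 747 [0.457  0.2168 0.0322] to spout along/lat mm [3.008e+02 2.000e-01] flask-tcp lat [85.6 -8. ]
side 217 [0.4567 0.2147 0.0205] to spout along/lat mm [299.1   1.5] flask-tcp lat [87.2 -9.3]
dz fix tool [ 4.6 -0.1  5.5] y10 [ 0.1 10.   0.1] u10 [-7.69 -0.    6.39]
```

>>> move_arm([
  {"xyz": [4, -6.5, 5], "roll": 0, "grip": 50},
  {"xyz": [-7.7, 0, 6.4], "roll": 0, "grip": 50},
  {"xyz": [-7.7, 0, 6.4], "roll": 0, "grip": 50},
  {"xyz": [-7.7, 0, 6.4], "roll": 0, "grip": 50},
  {"xyz": [-7.7, 0, 6.4], "roll": 0, "grip": 50},
])

```text
time_s: 11.58
position: [0.4361, 0.2563, 0.0176]
tcp_rot: [[-0.365, 0.876, 0.316], [0.677, 0.482, -0.556], [-0.639, 0.011, -0.769]]
force: [-0.8, 0.3, -0.0]
opening: 0.501
grasp_force: 0.0
```

>>> move_arm([
  {"xyz": [-2.3, 0, 1.9], "roll": 0, "grip": 50},
  {"xyz": [-2.3, 0, 1.9], "roll": 0, "grip": 50},
  {"xyz": [-1.5, 0, 1.3], "roll": 0, "grip": 50},
  {"xyz": [-1.5, 0, 1.3], "roll": 0, "grip": 50},
  {"xyz": [-1.5, 0, 1.3], "roll": 0, "grip": 50},
])

```text
time_s: 12.0
position: [0.4415, 0.2472, 0.0173]
tcp_rot: [[-0.365, 0.876, 0.316], [0.678, 0.483, -0.555], [-0.639, 0.012, -0.769]]
force: [0.1, 0.5, 0.3]
opening: 0.498
grasp_force: 0.0
```

>>> move_arm([
  {"xyz": [-1.5, 0, 1.3], "roll": 0, "grip": 50},
  {"xyz": [-1.5, 0, 1.3], "roll": 0, "grip": 50},
  {"xyz": [-1.5, 0, 1.3], "roll": 0, "grip": 50},
  {"xyz": [-1.5, 0, 1.3], "roll": 0, "grip": 50},
  {"xyz": [-1.5, 0, 1.3], "roll": 0, "grip": 50},
])

```text
time_s: 12.42
position: [0.4463, 0.2388, 0.0171]
tcp_rot: [[-0.365, 0.876, 0.317], [0.678, 0.483, -0.554], [-0.638, 0.012, -0.77]]
force: [-0.4, 2.8, 0.3]
opening: 0.498
grasp_force: 1.0
```

```bash
python3 st.py
```

```text
t 12.4167 [0.4463 0.2388 0.0171] [ 0.483 -0.876  0.   ] [-0.4  2.8  0.3] sp-tcp along/lat [ 3.256e-01 -3.000e-04]
scene 460 [0.462  0.2118 0.0324] to spout along/lat mm [294.9   0.3] flask-tcp lat [31.1  0.7]
scene 226 [0.4629 0.2095 0.0208] to spout along/lat mm [292.4   0.5] flask-tcp lat [33.6  0.4]
side 751 [0.459  0.2101 0.0321] to spout along/lat mm [293.9   1.2] flask-tcp lat [31.2 -2.8]
side 224 [0.4587 0.2083 0.0205] to spout along/lat mm [292.5   2.3] flask-tcp lat [32.6 -3.9]
dz fix tool [-0.6  0.  -0.7] y10 [ 0.1 10.   0.1] u10 [-7.7  -0.    6.38]
```

Contact came where predicted: 2.8 N, and the flask is sliding upright. I'll keep pushing.

>>> move_arm([
  {"xyz": [-2.3, 0, 1.9], "roll": 0, "grip": 50},
  {"xyz": [-2.7, 0, 2.2], "roll": 0, "grip": 50},
  {"xyz": [-3.1, 0, 2.6], "roll": 0, "grip": 50},
  {"xyz": [-3.1, 0, 2.6], "roll": 0, "grip": 50},
  {"xyz": [-3.1, 0, 2.6], "roll": 0, "grip": 50},
])

```text
time_s: 13.03
position: [0.4552, 0.2216, 0.0171]
tcp_rot: [[-0.365, 0.876, 0.316], [0.677, 0.482, -0.556], [-0.639, 0.011, -0.769]]
force: [-2.1, 1.9, -0.5]
opening: 0.5
grasp_force: 1.0
```

>>> move_arm([
  {"xyz": [-3.1, 0, 2.6], "roll": 0, "grip": 50},
  {"xyz": [-3.1, 0, 2.6], "roll": 0, "grip": 50},
  {"xyz": [-3.1, 0, 2.6], "roll": 0, "grip": 50},
  {"xyz": [-3.1, 0, 2.6], "roll": 0, "grip": 50},
  {"xyz": [-3.1, 0, 2.6], "roll": 0, "grip": 50},
])

```text
time_s: 13.45
position: [0.4651, 0.204, 0.017]
tcp_rot: [[-0.365, 0.876, 0.316], [0.677, 0.482, -0.555], [-0.639, 0.012, -0.769]]
force: [-1.1, 2.6, 0.7]
opening: 0.497
grasp_force: 1.0
```

>>> move_arm([
  {"xyz": [-3.1, 0, 2.6], "roll": 0, "grip": 50},
  {"xyz": [-3.1, 0, 2.6], "roll": 0, "grip": 50},
  {"xyz": [-3.1, 0, 2.6], "roll": 0, "grip": 50},
  {"xyz": [-3.1, 0, 2.6], "roll": 0, "grip": 50},
  {"xyz": [-3.1, 0, 2.6], "roll": 0, "grip": 50},
])

```text
time_s: 13.87
position: [0.4749, 0.1864, 0.017]
tcp_rot: [[-0.365, 0.876, 0.316], [0.677, 0.482, -0.555], [-0.639, 0.012, -0.769]]
force: [-2.3, 1.8, 1.5]
opening: 0.503
grasp_force: 1.1
```

>>> move_arm([
  {"xyz": [-3.1, 0, 2.6], "roll": 0, "grip": 50},
  {"xyz": [-3.1, 0, 2.6], "roll": 0, "grip": 50},
  {"xyz": [-3.1, 0, 2.6], "roll": 0, "grip": 50},
  {"xyz": [-3.1, 0, 2.6], "roll": 0, "grip": 50},
  {"xyz": [-3.1, 0, 2.6], "roll": 0, "grip": 50},
])

```text
time_s: 14.28
position: [0.4846, 0.1686, 0.0169]
tcp_rot: [[-0.365, 0.876, 0.316], [0.677, 0.482, -0.555], [-0.639, 0.012, -0.769]]
force: [-1.1, 2.7, 1.9]
opening: 0.502
grasp_force: 1.2
```

```bash
python3 st.py
```

```text
t 14.2833 [0.4846 0.1686 0.0169] [ 0.482 -0.876  0.   ] [-1.1  2.7  1.9] sp-tcp along/lat [2.457e-01 1.000e-04]
scene 440 [0.4997 0.1417 0.0324] to spout along/lat mm [215.3   1.2] flask-tcp lat [30.9  0.2]
scene 220 [0.5014 0.1394 0.0204] to spout along/lat mm [212.5   0.8] flask-tcp lat [33.7  0.6]
side 803 [0.4972 0.1403 0.0324] to spout along/lat mm [214.4   1.6] flask-tcp lat [30.9 -2.7]
side 249 [0.4966 0.1377 0.0205] to spout along/lat mm [212.4   3.4] flask-tcp lat [32.9 -4.5]
dz fix tool [-0.7  0.  -0.9] y10 [ 0.1 10.   0.1] u10 [-7.69 -0.    6.39]
```

>>> move_arm([
  {"xyz": [-3.1, 0.05, 2.6], "roll": 0, "grip": 50},
  {"xyz": [-3.5, 0.05, 2.9], "roll": 0, "grip": 50},
  {"xyz": [-3.8, 0.05, 3.2], "roll": 0, "grip": 50},
  {"xyz": [-3.8, 0.05, 3.2], "roll": 0, "grip": 50},
  {"xyz": [-3.8, 0.05, 3.2], "roll": 0, "grip": 50},
])

```text
time_s: 14.9
position: [0.4962, 0.1481, 0.0167]
tcp_rot: [[-0.365, 0.876, 0.316], [0.677, 0.482, -0.555], [-0.639, 0.012, -0.769]]
force: [-0.8, 2.1, 0.6]
opening: 0.498
grasp_force: 1.2
```

>>> move_arm([
  {"xyz": [-3.8, 0.05, 3.2], "roll": 0, "grip": 50},
  {"xyz": [-3.8, 0.05, 3.2], "roll": 0, "grip": 50},
  {"xyz": [-3.8, 0.05, 3.2], "roll": 0, "grip": 50},
  {"xyz": [-3.8, 0.05, 3.2], "roll": 0, "grip": 50},
  {"xyz": [-3.8, 0.05, 3.2], "roll": 0, "grip": 50},
])

```text
time_s: 15.32
position: [0.5084, 0.1264, 0.0166]
tcp_rot: [[-0.365, 0.876, 0.316], [0.677, 0.482, -0.555], [-0.639, 0.012, -0.769]]
force: [-1.6, 2.1, 0.1]
opening: 0.499
grasp_force: 1.3
```

>>> move_arm([
  {"xyz": [-3.8, 0.05, 3.2], "roll": 0, "grip": 50},
  {"xyz": [-3.8, 0.05, 3.2], "roll": 0, "grip": 50},
  {"xyz": [-3.8, 0.05, 3.2], "roll": 0, "grip": 50},
  {"xyz": [-3.8, 0.05, 3.2], "roll": 0, "grip": 50},
  {"xyz": [-3.8, 0.05, 3.2], "roll": 0, "grip": 50},
])

```text
time_s: 15.73
position: [0.5206, 0.1048, 0.0164]
tcp_rot: [[-0.365, 0.876, 0.316], [0.677, 0.482, -0.555], [-0.639, 0.012, -0.769]]
force: [-1.7, 2.4, 1.7]
opening: 0.501
grasp_force: 1.4
```

>>> move_arm([
  {"xyz": [-3.8, 0.05, 3.2], "roll": 0, "grip": 50},
  {"xyz": [-3.8, 0.05, 3.2], "roll": 0, "grip": 50},
  {"xyz": [-3.8, 0.05, 3.2], "roll": 0, "grip": 50},
  {"xyz": [-3.8, 0.05, 3.2], "roll": 0, "grip": 50},
  {"xyz": [-3.8, 0.05, 3.2], "roll": 0, "grip": 50},
])

```text
time_s: 16.15
position: [0.5328, 0.0832, 0.0162]
tcp_rot: [[-0.365, 0.876, 0.316], [0.677, 0.482, -0.555], [-0.639, 0.012, -0.769]]
force: [-0.7, 3.0, 2.0]
opening: 0.502
grasp_force: 1.6
```

```bash
python3 st.py; ls pics
```

```text
t 16.15 [0.5328 0.0832 0.0162] [ 0.482 -0.876  0.   ] [-0.7  3.   2. ] sp-tcp along/lat [ 0.1476 -0.0008]
scene 777 [0.5479 0.0565 0.0325] to spout along/lat mm [1.174e+02 1.000e-01] flask-tcp lat [30.7  0.3]
scene 123 [0.5479 0.0534 0.0203] to spout along/lat mm [114.6   1.5] flask-tcp lat [33.4 -1.1]
side 853 [0.5455 0.0548 0.0324] to spout along/lat mm [116.1   0.6] flask-tcp lat [31.  -2.6]
side 258 [0.5443 0.0523 0.0208] to spout along/lat mm [114.6   2.8] flask-tcp lat [32.5 -4.8]
dz fix tool [-1.1  0.  -1.4] y10 [ 0.1 10.   0.1] u10 [-7.69 -0.    6.39]
scene0.png
scene1.png
scene_11.0.png
scene_12.4.png
scene_14.3.png
scene_16.1.png
side0.png
side1.png
side_11.0.png
side_12.4.png
side_14.3.png
side_16.1.png
w0.png
```

>>> move_arm([
  {"xyz": [-3.8, 0.05, 3.2], "roll": 0, "grip": 50},
  {"xyz": [-3.8, 0.05, 3.2], "roll": 0, "grip": 50},
  {"xyz": [-3.8, 0.05, 3.2], "roll": 0, "grip": 50},
  {"xyz": [-3.8, 0.05, 3.2], "roll": 0, "grip": 50},
  {"xyz": [-3.8, 0.05, 3.2], "roll": 0, "grip": 50},
])

```text
time_s: 16.77
position: [0.545, 0.0615, 0.016]
tcp_rot: [[-0.365, 0.876, 0.316], [0.678, 0.482, -0.555], [-0.639, 0.012, -0.769]]
force: [-1.6, 2.0, 0.5]
opening: 0.499
grasp_force: 1.1
```

>>> move_arm([
  {"xyz": [-3.8, 0.05, 3.2], "roll": 0, "grip": 50},
  {"xyz": [-3.8, 0.05, 3.2], "roll": 0, "grip": 50},
  {"xyz": [-3.8, 0.05, 3.2], "roll": 0, "grip": 50},
  {"xyz": [-3.8, 0.05, 3.2], "roll": 0, "grip": 50},
  {"xyz": [-3.8, 0.05, 3.2], "roll": 0, "grip": 50},
])

```text
time_s: 17.18
position: [0.5572, 0.0399, 0.0159]
tcp_rot: [[-0.365, 0.876, 0.316], [0.677, 0.482, -0.555], [-0.639, 0.012, -0.769]]
force: [-1.0, 2.3, 0.8]
opening: 0.497
grasp_force: 1.2
```

>>> move_arm([
  {"xyz": [-3.8, 0.05, 3.2], "roll": 0, "grip": 50},
  {"xyz": [-3.8, 0.05, 3.2], "roll": 0, "grip": 50},
  {"xyz": [-3.8, 0.05, 3.2], "roll": 0, "grip": 50},
  {"xyz": [-3.8, 0.05, 3.2], "roll": 0, "grip": 50},
  {"xyz": [-3.8, 0.05, 3.2], "roll": 0, "grip": 50},
])

```text
time_s: 17.6
position: [0.5694, 0.0183, 0.0158]
tcp_rot: [[-0.365, 0.876, 0.316], [0.677, 0.482, -0.555], [-0.639, 0.012, -0.769]]
force: [-1.6, 2.4, 0.4]
opening: 0.497
grasp_force: 1.3
```

>>> move_arm([
  {"xyz": [-3.8, 0, 3.2], "roll": 0, "grip": 50},
  {"xyz": [-3.8, 0, 3.2], "roll": 0, "grip": 50},
  {"xyz": [-3.1, 0, 2.6], "roll": 0, "grip": 50},
  {"xyz": [-2.3, 0, 1.9], "roll": 0, "grip": 50},
  {"xyz": [-1.5, 0, 1.3], "roll": 0, "grip": 50},
])

```text
time_s: 18.02
position: [0.5785, 0.0018, 0.0157]
tcp_rot: [[-0.364, 0.876, 0.315], [0.678, 0.482, -0.555], [-0.639, 0.011, -0.769]]
force: [-1.8, 1.9, 1.3]
opening: 0.5
grasp_force: 1.4
```

```bash
python3 st.py; ls -t pics|head -2
```

```text
t 18.0167 [0.5785 0.0018 0.0157] [ 0.482 -0.876  0.   ] [-1.8  1.9  1.3] sp-tcp along/lat [ 0.0543 -0.0016]
scene 827 [ 0.5938 -0.0251  0.0324] to spout along/lat mm [23.8 -0.7] flask-tcp lat [30.9  0.4]
scene 295 [ 0.5957 -0.0274  0.0203] to spout along/lat mm [20.8 -1.3] flask-tcp lat [33.9  0.9]
side 470 [ 0.5911 -0.0259  0.0324] to spout along/lat mm [23.5 -0.4] flask-tcp lat [30.3 -2.4]
side 320 [ 0.5906 -0.0283  0.0206] to spout along/lat mm [21.7  1.1] flask-tcp lat [32.2 -4. ]
dz fix tool [-1.5  0.  -1.8] y10 [ 0.1 10.   0.1] u10 [-7.69  0.    6.39]
side_18.0.png
scene_18.0.png
```

>>> move_arm([
  {"xyz": [-2.3, 0, 1.9], "roll": 0, "grip": 50},
  {"xyz": [-2.7, 0, 2.2], "roll": 0, "grip": 50},
  {"xyz": [-2.7, 0, 2.2], "roll": 0, "grip": 50},
  {"xyz": [-2.7, 0, 2.2], "roll": 0, "grip": 50},
  {"xyz": [-2.3, 0, 1.9], "roll": 0, "grip": 50},
])

```text
time_s: 18.63
position: [0.5876, -0.0115, 0.0166]
tcp_rot: [[-0.365, 0.877, 0.313], [0.679, 0.48, -0.556], [-0.637, 0.009, -0.771]]
force: [-1.2, 1.8, -0.8]
opening: 0.501
grasp_force: 0.9
```

>>> move_arm([
  {"xyz": [-1.5, 0, 1.3], "roll": 0, "grip": 50},
  {"xyz": [-0.8, 0, 0.6], "roll": 0, "grip": 50},
  {"xyz": [0, 0, 0], "roll": 0, "grip": 50},
])

```text
time_s: 18.88
position: [0.5892, -0.0139, 0.017]
tcp_rot: [[-0.365, 0.877, 0.312], [0.679, 0.48, -0.556], [-0.638, 0.009, -0.77]]
force: [-0.3, 0.5, -0.8]
opening: 0.499
grasp_force: 0.6
```

```bash
python3 st.py; python3 - <<'E'
import cv2,glob
a=cv2.imread(sorted(glob.glob("pics/scene_19*")+glob.glob("pics/scene_18.[5-9]*"))[-1]); b=cv2.imread(sorted(glob.glob("pics/side_19*")+glob.glob("pics/side_18.[5-9]*"))[-1])
c=lambda i,x,y:cv2.resize(i[y:y+130,x:x+100],(400,520),interpolation=cv2.INTER_CUBIC)
cv2.imwrite("pics/near.png",cv2.hconcat([c(a,215,150),c(b,230,130)]))
E
```

```text
t 18.8833 [ 0.5892 -0.0139  0.017 ] [ 0.48  -0.877  0.   ] [-0.3  0.5 -0.8] sp-tcp along/lat [ 0.0354 -0.0033]
scene 860 [ 0.6041 -0.0406  0.033 ] to spout along/lat mm [ 5.3 -2.3] flask-tcp lat [30.6  0.3]
scene 342 [ 0.6058 -0.0438  0.0206] to spout along/lat mm [ 1.6 -2.2] flask-tcp lat [34.2  0.2]
side 547 [ 0.602  -0.0405  0.0333] to spout along/lat mm [ 5.4 -3. ] flask-tcp lat [29.5 -1.5]
side 324 [ 0.6008 -0.0441  0.0205] to spout along/lat mm [ 2.8 -0.2] flask-tcp lat [32.1 -4.3]
dz fix tool [-0.6  0.  -0.8] y10 [ 0.1 10.   0.1] u10 [-7.7   0.    6.38]
```

View pics/near.png

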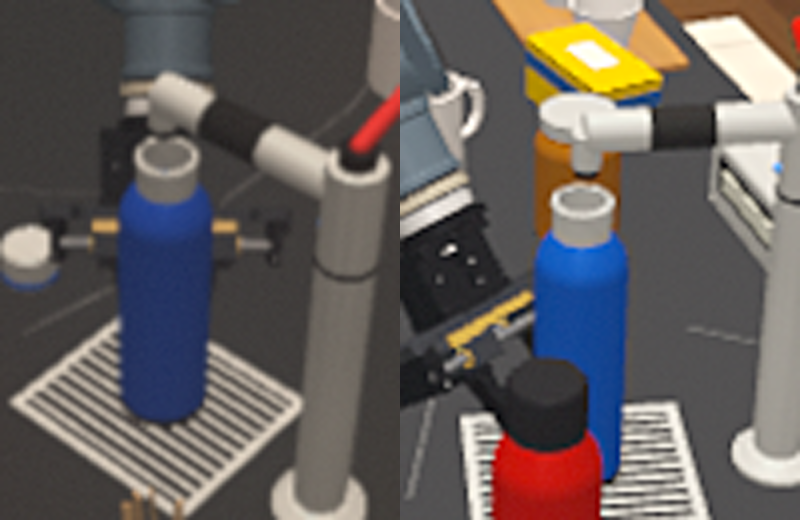

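The flask stands on the grille. In the left crop the mouth is at about (167,155) and the nozzle tip at (162,128). In the right crop the mouth is at (583,202) and the nozzle tip at (587,172). I'll back-project these pixels to check the remaining offset.

```bash
python3 - <<'E'
from h import *
import glob
def bp(n,u,v,z):
    K,T=cam(n); r=T[:3,:3]@np.linalg.solve(K,[u,v,1]); o=T[:3,3]; return (o+r*(z-o[2])/r[2])[:2]
u=np.array([.48,-.877]);y=np.array([.877,.48])
for n,m,s in(("scene",(215+167/4,150+155/4),(215+162/4,150+128/4)),("side",(230+183/4,130+202/4),(230+187/4,130+172/4))):
    a,b=bp(n,*m,.235),bp(n,*s,.258); print(n,a.round(4),b.round(4),((b-a)@np.c_[u,y]*1e3).round(1))
    print(" px per mm", np.linalg.norm(bp(n,m[0]+1,m[1],.235)-bp(n,*m,.235)))
def pr(n,P):
    K,T=cam(n); q=K@(T[:3,:3].T@(np.array(P)-T[:3,3])); return q[:2]/q[2]
for n,ox,oy in(("scene",215,150),("side",230,130)):
    i=cv2.imread(sorted(glob.glob(f"pics/{n}_18.9*"))[-1]); x,y0=(230,168) if n=="scene" else (255,150)
    c=cv2.resize(i[y0:y0+40,x:x+50],(400,320),interpolation=cv2.INTER_CUBIC); cv2.imwrite(f"pics/c_{n}.png",c)
cv2.imwrite("pics/cc.png",cv2.hconcat([cv2.imread("pics/c_scene.png"),cv2.imread("pics/c_side.png")]))
E
```

```text
scene [ 0.6069 -0.0412] [ 0.6041 -0.0436] [ 0.8 -3.6]
 px per mm 0.0026569070227235813
side [ 0.6023 -0.0483] [ 0.6047 -0.0484] [1.3 2. ]
 px per mm 0.002703397379652971
```

View pics/cc.png

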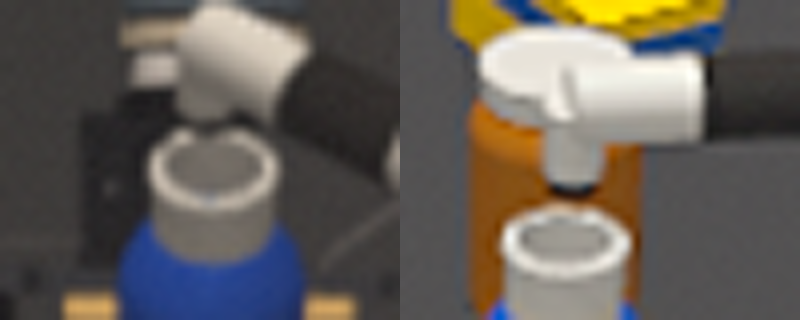

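At 8x, the mouth centres are (213,167) and (567,238), and the nozzle tips are about (203,128) and (574,186). The flask still needs about 4–5 mm forward and 2.5 mm sideways (-y), which agrees with the body fits. I'll nudge it.

>>> move_arm([
  {"xyz": [-0.8, -0.6, 0.6], "roll": 0, "grip": 50},
  {"xyz": [-0.8, -0.6, 0.6], "roll": 0, "grip": 50},
  {"xyz": [-0.8, -0.6, 0.6], "roll": 0, "grip": 50},
  {"xyz": [-0.8, -0.6, 0.6], "roll": 0, "grip": 50},
  {"xyz": [0, 0, 0], "roll": 0, "grip": 50},
])

```text
time_s: 19.5
position: [0.5897, -0.0176, 0.0179]
tcp_rot: [[-0.365, 0.878, 0.31], [0.679, 0.479, -0.556], [-0.637, 0.008, -0.771]]
force: [-0.4, 1.1, -1.2]
opening: 0.502
grasp_force: 0.8
```

```bash
python3 st.py; python3 - <<'E'
import cv2,glob,os
f=lambda n:cv2.imread(max(glob.glob(f"pics/{n}_*"),key=os.path.getmtime))
g=lambda i,x,y:cv2.resize(i[y:y+40,x:x+50],(400,320),interpolation=cv2.INTER_CUBIC)
cv2.imwrite("pics/cc2.png",cv2.hconcat([g(f("scene"),230,168),g(f("side"),255,150)]))
E
```

```text
t 19.5 [ 0.5897 -0.0176  0.0179] [ 0.479 -0.878  0.   ] [-0.4  1.1 -1.2] sp-tcp along/lat [ 0.0319 -0.0019]
scene 785 [ 0.605  -0.0443  0.0327] to spout along/lat mm [ 1.6 -1.3] flask-tcp lat [30.8  0.6]
scene 353 [ 0.6064 -0.047   0.0205] to spout along/lat mm [-1.5 -1.3] flask-tcp lat [33.9  0.6]
side 551 [ 0.6023 -0.0453  0.0323] to spout along/lat mm [ 1.1 -0.9] flask-tcp lat [30.4 -2.2]
side 324 [ 0.6017 -0.0478  0.0204] to spout along/lat mm [-0.9  0.8] flask-tcp lat [32.3 -4. ]
dz fix tool [-0.1  0.  -0.1] y10 [ 0.  10.   0.1] u10 [-7.71  0.    6.37]
```

View pics/cc2.png

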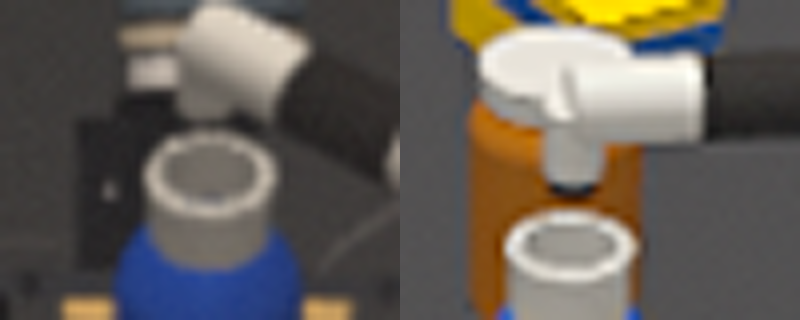

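The mouth is now at (209,172) and (572,244), with the nozzle tip at x of about 203 and 574. That's centred to within about 1.5 mm, so I'll back straight off.

>>> move_arm([
  {"xyz": [1.5, 0, -1.3], "roll": 0, "grip": 50},
  {"xyz": [2.3, 0, -1.9], "roll": 0, "grip": 50},
  {"xyz": [3.8, 0, -3.2], "roll": 0, "grip": 50},
  {"xyz": [6, 0, -5], "roll": 0, "grip": 50},
  {"xyz": [7.7, 0, -6.4], "roll": 0, "grip": 50},
])

```text
time_s: 20.12
position: [0.576, 0.0072, 0.0182]
tcp_rot: [[-0.365, 0.878, 0.31], [0.679, 0.479, -0.556], [-0.637, 0.008, -0.771]]
force: [0.2, 1.1, 0.9]
opening: 0.5
grasp_force: 0.0
```

>>> move_arm([
  {"xyz": [11, 0, -9.5], "roll": 0, "grip": 50},
  {"xyz": [11, 0, -9.5], "roll": 0, "grip": 50},
  {"xyz": [11, 0, -9.5], "roll": 0, "grip": 50},
  {"xyz": [6, 0, -5], "roll": 0, "grip": 50},
  {"xyz": [0, 0, 0], "roll": 0, "grip": 50},
])

```text
time_s: 20.53
position: [0.5506, 0.054, 0.019]
tcp_rot: [[-0.368, 0.876, 0.311], [0.678, 0.482, -0.555], [-0.636, 0.007, -0.772]]
force: [0.7, -0.4, 0.2]
opening: 0.5
grasp_force: 0.0
```

```bash
python3 st.py; python3 - <<'E'
from h import *
import glob,os
f=max(glob.glob("pics/side_*"),key=os.path.getmtime); cv2.imwrite("pics/final.png",cv2.imread(f))
for n in("scene","side"):
    r=bot.trace("red_flask",n); K,T=cam(n); p,d=bot.capture(n)
    P=cloud(K,T,d,r[0]["mask"]); Q=P[(P[:,2]>.02)&(P[:,2]<.175)]; print(n,circ(Q).round(4))
E
```

```text
t 20.5333 [0.5506 0.054  0.019 ] [ 0.482 -0.876  0.   ] [ 0.7 -0.4  0.2] sp-tcp along/lat [ 0.1135 -0.0023]
scene 809 [ 0.6052 -0.0445  0.0325] to spout along/lat mm [ 1.2 -1.4] flask-tcp lat [112.7   0.3]
scene 343 [ 0.607  -0.047   0.0204] to spout along/lat mm [-1.8 -1.8] flask-tcp lat [115.7   0.7]
side 557 [ 0.6023 -0.0451  0.0324] to spout along/lat mm [ 1.2 -1. ] flask-tcp lat [111.8  -2.5]
side 338 [ 0.6015 -0.0478  0.0206] to spout along/lat mm [-0.7  1. ] flask-tcp lat [113.7  -4.6]
dz fix tool [ 0.6 -0.   0.8] y10 [ 0.  10.   0.1] u10 [-7.72 -0.    6.36]
scene [ 0.5156 -0.2404  0.0326]
side [ 0.5133 -0.2405  0.0331]
```

View pics/final.png

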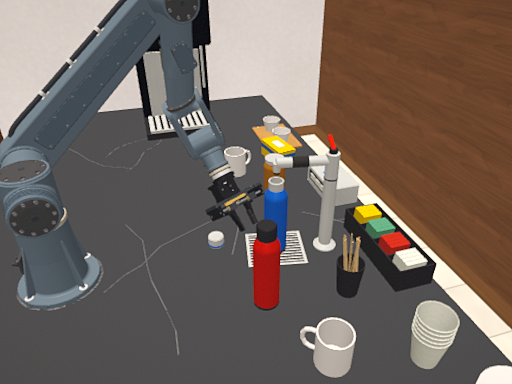

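The blue flask stands upright under the nozzle at (277,170), the red flask and cap haven't moved, and the gripper is clear of everything.

```bash
python3 -c "
from rig import bot
print(bot.hand_in())"
```

```text
the job is handed in; nothing more can be done
None
```

The blue flask was pushed upright to the spout with its mouth within about 2 mm of the nozzle's centre, the red flask and cap showed no movement, the gripper is clear of everything, and the job is handed in.

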